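# Check a sprung stud with the pendulum angle gauge

## Task

Push the little knobbed lever of the probe fixture down so that its black probe arm swings all the way up, clear of the stud, and leave it there. Then lift the angle gauge by its black grip, set the middle of its flat foot on the sprung stud so that the stud is pressed part of the way in (not to its stop), and rock the gauge sideways on the stud until the swinging pointer comes to rest on the small metal mark near the dial's lower edge. Finish holding the gauge still like that, gripped and on the stud, and leave the other things on the table alone.

Things in the scene. Friction and masses are not known exactly. Their poses are not given: they have to be found in the camera images.
- station: Probe fixture, fixed to the table. Origin on the table below the stud's centre, z up. Dark base plate 100 mm wide, 12 thick, x -180 to +50 mm; round stud housing (34 mm wide, top z = 44 mm) at the origin; fork column (24 x 38 mm, top z = 114 mm) at x = -120 mm, nearer the robot. The lever pivots in it about an axis along y through (-120, 0, 100) mm.
- lever (a joint): Rocker of the fixture: 0 = probe arm lowered over the stud (start, 0 to 0.1), 1.3 rad = arm fully up (hard stop); above 1.05 it is well clear. Pushing the knob down raises the arm. Stiff friction hinge (0.12 N m, about 3 N at the knob), stays where it is left.
- lever_knob (a point): Centre of the black ball knob (18 mm) on the short lever, 50 mm from the pivot, on the column's side away from the stud; free from above. At lever = 0 the lever points to the station's -x and 40 degrees up (knob at (-158, 0, 132) mm in the station's frame); its angle above level is 40 degrees minus the joint value.
- probe_tip (a point): Tip of the probe arm, a 10 mm thick black rod 120 mm long from the pivot with a thin steel pin; with the lever at 0 it hangs 12 mm over the stud and bars it.
- stud_top (a point): Top of the sprung steel stud's dome (9 mm radius), at station (0, 0, 62 mm) when not pressed. The head is uneven: 11 mm to the station's +y side of the dome stands a smaller bump (5 mm radius) whose top is 2.5 mm lower, so a gauge leaning to that side by more than about 13 degrees also rides on the bump.
- stud (a joint): How far the stud is pressed down, m: 0 free, 0.010 at its stop. Spring: about 1.5 N to start, then 0.5 N per mm.
- gauge: Pendulum angle gauge, loose, 0.3 to 0.5 kg, standing. Origin: centre of its flat underside, z up; white dial on its +x face (away from the robot). Foot 30 (x) x 90 (y) x 12 mm; case 16 x 130 mm, z 10 to 132; on top the black grip block 24 (x) x 30 (y) mm, z 131 to 177. Best pinched firmly (40 N or more) across the 30 mm, fingers closing along its y.
- gauge_grip (a point): Middle of the grip block, 157 mm above the underside.
- gauge_foot (a point): Centre of the gauge's flat underside.
- pointer (a joint): Angle of the black pendulum pointer about the gauge's +x: 0 = straight at the foot, positive = tip towards the gauge's +y. Hangs from the dial's centre, 75 mm above the underside, 55 mm long; swings about 3 times a second, settles in about 1 s. When the gauge's top leans to its own +y by A, the pointer settles at +A.
- mark (a joint): Angle of the metal mark, the same way as the pointer: the pointer is on the mark when pointer equals mark. Set between 0.17 and 0.34 rad, stiff, stays as set.
- pointer_tip (a point): Tip of the pointer, 55 mm from the dial's centre.
- mark_tip (a point): Middle of the metal mark, a small dark steel tab (11 mm wide, 16 mm long, 44 to 60 mm from the dial's centre) near the dial's lower rim; the point lies 55 mm from the dial's centre.
- jar: Bystander: glass jar with white cap, 40 mm diameter, 60 mm high. Origin under its centre.
- objective: Bystander: steel microscope objective, 30 mm diameter, 48 mm high. Origin under its centre.
- screwdriver: Bystander: screwdriver 170 mm long, lying. Origin under its middle.
- weight: Bystander: brass weight with a knob, 44 mm diameter, 46 mm high. Origin under its centre.
There are look-alikes about, which are no part of the job. Leave any purple look-alike of the gauge alone.

How it is judged:
On the way, in this order (a step that is already met when the one before it is completed fails the run):
1. the lever is pushed down and the probe arm is up, the gauge still standing untouched on the table (value of joint lever above 1.05 rad and distance of gauge from where it was at the start of the episode below 0.02 m), for 0.2 s.
2. the gauge is lifted off the table in the gripper (height (world z) of gauge_foot above 0.03 m and contact force between the fingers and gauge above 1 N), for 0.2 s.
3. the gauge's foot is on the stud (value of joint stud above 0.001 m and horizontal distance between gauge_foot and stud_top below 0.015 m and contact force between gauge and stud above 0.3 N), for 0.1 s.
At the end, for the whole second after the job is handed in: Lever over 1.0 rad; gauge gripped and still, its foot's middle within 15 mm of the stud's centre, clear of the probe arm, over 45 mm up, pressing the stud 1 to 9 mm down; pointer at rest, its tip within 5 mm of the mark's middle; all through the last second, still held (value of joint lever above 1 rad and distance between pointer_tip and mark_tip below 0.005 m and velocity of joint pointer between -0.3 and 0.3 rad/s and value of joint stud between 0.001 and 0.009 m and contact force between gauge and stud above 0.5 N and horizontal distance between gauge_foot and stud_top below 0.015 m and contact force between the fingers and gauge above 2 N and contact force between gauge and lever below 0.1 N and height (world z) of gauge_foot above 0.045 m and angle between gauge's own z axis and vertical below 0.6 rad and linear speed of gauge below 0.02 m/s); the arm keeps its last pose, push and grip.
It fails at once if the jar, objective, screwdriver or brass weight is shifted by more than 30 mm (distance of any of jar, objective, screwdriver, weight from where it was at the start of the episode above 0.03 m).
It fails at once if the gauge is rammed on the stud (over 40 N) (contact force between gauge and stud above 40 N).
It also fails if it takes over 61 s, if anything falls off the work surface, if the arm or the gripper's body presses on something with over 40 N, if the wrist force passes 120 N, or if a joint passes its speed limit or range.

## Robot

A 6-joint arm with a two-finger parallel gripper is mounted at the origin on the work surface. World frame = base frame: x ahead of the robot, y to its left, z up, the work surface at z = 0. Lengths are in m, angles in rad, forces in N, time in s.
With the tool pointing down it reaches from about 0.275 to 0.725 m from the base axis. Payload 15.9 kg.
Tool frame: the origin (TCP) lies at the very end of the fingers, on their centre line; the grasp point (between the pads) lies 19 mm behind it; z points along the fingers, y is the line along which they close (so a half turn about z gives the same grasp; the last joint's range is limited). The gripper opens to 85 mm and grips with 20 to 120 N. Pads are 22 mm wide; open, the fingers measure 114 mm over their backs; the gripper's body (76 mm by 85 mm) begins 54 mm behind the grasp point. The pads swing forward as they close: fully open they stand 13 mm farther back than shut.
Start: joints at [-1.262, 0.213, -0.034, 1.323, 0, 1.571], TCP at [0.152, -0.476, 0.231] pointing down, gripper open.
Joint ranges: [-2.98, 2.98], [-0.74, 1.72], [-1.14, 1.35], [-2.1, 2.04], [-1.57, 1.44], [-3.14, 3.14]. Speed limits (rad/s): [1.89, 1.89, 2.39, 2.57, 3.14, 3.14].

## Interface

Orientations are given as a unit quaternion [w, x, y, z].
In Python, from rig import env gives the robot as it stands. The module is installed in compiled form; this text tells all that it offers.
- The arm moves only by the tool drive_tool, never from a script. Its argument "plan" is a list of rows, each a list of 3 entries, a list of its own where there are three numbers: the turn, a rotation vector about the tool's x, y, z in rad, then the shift along the tool's x, y, z in m, then the opening in per cent of the stroke, from 0 (shut) to 100 (fully open). A call has exactly 8 rows; each row shifts and turns the commanded pose from where the row before left it, along the tool's axes as they then stand; what a row does not reach is not made up. A row lasts 1/10 s, in which the tool goes at most 50 mm and 8.59 degrees, less where a joint would pass 70% of its speed; a pose out of reach is approached as far as the arm can. A call is refused whole if a number of a shift passes 0.05 or a number of a turn 0.15, either way. A call with a gripper value outside its range is refused whole. The fingers move at their own pace and stop on an object; the grip force is fixed at half the most. Time passes only in rows, so rows that do not move let the fingers close, or fill a call up. It gives the time, the measured TCP pose, the force, the opening and the grip force at its end, in the units of the state.
- env.state(): the state, without advancing time (a new reading comes with each control period).
- env.capture(name): name is "scene" or "top" or "wrist"; returns (picture, depth): 400x640x3 uint8, red, green, blue; 400x640 float32, m along the optical axis (not along the pixel's ray), 0 where there is no reading.
- env.camera_info(name): a dict with "vfov" (degrees; the focal length in pixels is half the picture's height over the tangent of half this angle, whatever the lens; pixels are square), "cx", "cy" (the principal point, pixels), "pose" (4x4, takes a point from camera to world coordinates); the wrist camera has in their place "mount" (4x4, takes a point from camera to tool coordinates, whose origin is the TCP and whose axes are the flange's). Camera axes: x right, y down, z forward; pixel columns grow to the right and rows downward; lengths in m; the calibration is good to about 2 mm. The wrist camera is an equidistant fisheye: a pixel r from the principal point sees the ray r / f radians off the axis. A picture is of the moment at which its call begins: read the wrist's pose just before it. camera_info takes no time and is no camera call.
- env.finish_job(): hands the job in; it is judged then, once.
The state is a dict: "t": time; "qpos": joint angles; "qvel": joint speeds; "joint_torque": joint torques, N m; "tcp_pos": TCP position; "tool_rot": TCP orientation; "wrist_force": force on the tool from outside, world axes, zero at the start; "ft_torque": the same for the moment, N m; "opening": finger opening in m; "grasp_force": force on a finger pad.
Only numpy, scipy, OpenCV 4.12 (cv2) and the standard library are available. Lean on these libraries where they do the work, as an engineer would, in place of code of your own. Each camera call takes 0.05 s, during which the arm holds its last target. There are 200 camera calls.

## Working session

There is one attempt and no reset: what is moved stays moved. The work goes in short steps, Python scripts to look and compute and a tool call to move; the robot and the scene stay as the last step left them, time stands still between calls to the robot, and variables do not carry over. Pictures are saved under pics/ and viewed, at most 10 in all, crops included, and the job is handed in when it is done.

Besides the shell and the picture viewer there is one more tool, called after "Emit:" by a JSON object that holds its "api" and its "payload", one argument or row to a line. drive_tool: Moves the arm, as the interface text tells. Its arguments: {"type":"object","properties":{"plan":{"type":"array"}},"required":["plan"]}

```bash
mkdir -p pics
cat > h.py <<'E'
import numpy as np, cv2
from rig import env
from scipy.spatial.transform import Rotation as R
def grab(n):
    s=env.state(); p,d=env.capture(n); i=env.camera_info(n)
    if n=='wrist':
        q=s['tool_rot']; T=np.eye(4); T[:3,:3]=R.from_quat(np.r_[q[1:],q[0]]).as_matrix(); T[:3,3]=s['tcp_pos']; P=T@i['mount']
    else: P=np.array(i['pose'])
    return p,d,i,P
def ray(n,i,P,u,v):
    f=200/np.tan(np.radians(i['vfov'])/2); x=(u-i['cx']);y=(v-i['cy'])
    if n=='wrist':
        r=np.hypot(x,y)+1e-9; t=r/f; c=np.array([np.sin(t)*x/r,np.sin(t)*y/r,np.cos(t)])
    else: c=np.array([x/f,y/f,1.])
    return P[:3,3],P[:3,:3]@c,c
def onz(n,i,P,u,v,z):
    o,d,_=ray(n,i,P,u,v); return o+d*(z-o[2])/d[2]
def pt(n,i,P,d,u,v):
    o,r,c=ray(n,i,P,u,v); return o+r*d[int(v),int(u)]/c[2]
def save(p,name): cv2.imwrite('pics/'+name,cv2.cvtColor(p,cv2.COLOR_RGB2BGR))
E
python3 - <<'E'
from h import *
import pickle
D={}
for n in('top','scene'):
    D[n]=grab(n); save(D[n][0],n+'0.png'); print(n,D[n][2]['vfov'],D[n][3][:3,3].round(3),D[n][3][:3,2].round(3),(D[n][1]==0).mean())
pickle.dump(D,open('d0.pkl','wb'))
s=env.state();print(s)
E
```

```text
top 52.41417146466276 [ 0.403 -0.021  1.337] [ 0.096  0.005 -0.995] 0.00401953125
scene 49.663784966193724 [ 1.204 -0.187  0.968] [-0.618  0.167 -0.768] 0.003953125
{'t': 0.1, 'qpos': array([-1.26201523e+00,  2.13302150e-01, -3.49630421e-02,  1.32353538e+00,
       -6.22924719e-05,  1.57077724e+00]), 'qvel': array([-0.00020896,  0.00094898,  0.00195819,  0.00110029,  0.00020462,
       -0.00031199]), 'joint_torque': array([ 6.73561826e-04, -6.87248397e+01,  4.87803197e+01,  1.22747183e-02,
        9.26226085e-05, -3.44440295e-06]), 'tcp_pos': array([ 0.15183583, -0.47606288,  0.23088128]), 'tool_rot': array([-4.91359137e-04,  9.88103839e-01,  1.53787353e-01, -1.07986077e-04]), 'wrist_force': array([-0.34767727, -0.40670522,  0.08355257]), 'ft_torque': array([-0.01043701, -0.01033008,  0.01519993]), 'grasp_force': 0.0, 'opening': 0.0854633400438495}
```

View pics/top0.png

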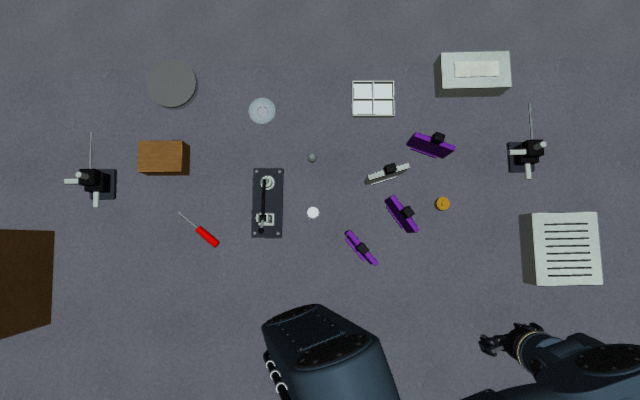

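View pics/scene0.png

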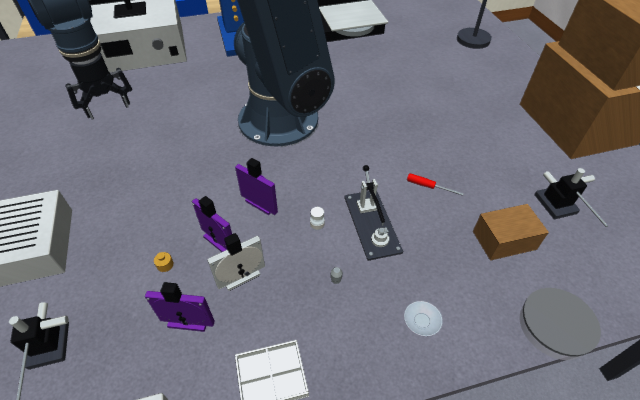

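The top view shows the station at (267,200), with its knob at (262,231) and housing at (267,183). The white gauge is at (388,172) with its black grip at (390,168), and purple look-alikes stand beside it. The scene view shows the station at (373,220) and the gauge, dial facing the camera, at (238,262).

Run:
```python
from h import *
import pickle
D=pickle.load(open('d0.pkl','rb'))
def cloud(n):
    p,d,i,P=D[n]; v,u=np.mgrid[:400,:640]; f=200/np.tan(np.radians(i['vfov'])/2)
    c=np.stack([(u-i['cx'])/f,(v-i['cy'])/f,np.ones_like(u)],-1)*d[...,None]
    return c@P[:3,:3].T+P[:3,3]
for n,bs in (('top',(245,160,290,245)),('scene',(335,160,410,265))):
    W=cloud(n); u0,v0,u1,v1=bs; w=W[v0:v1,u0:u1].reshape(-1,3); col=D[n][0][v0:v1,u0:u1].reshape(-1,3).astype(int)
    g=w[(abs(w[:,2]-.012)<.004)&(col.max(1)<75)]
    r=cv2.minAreaRect((g[:,:2]*1000).astype(np.float32)); print(n,'plate',r)
    k=w[(w[:,2]>.118)]; print('high',len(k),k.mean(0) if len(k) else 0,k.max(0) if len(k) else 0)
    k=w[(abs(w[:,2]-.044)<.004)&(col.min(1)>110)]; print('housing',len(k),k.mean(0),np.ptp(k,0))
for n,bs in (('top',(360,155,415,190)),('scene',(205,230,270,292))):
    W=cloud(n); u0,v0,u1,v1=bs; w=W[v0:v1,u0:u1].reshape(-1,3); col=D[n][0][v0:v1,u0:u1].reshape(-1,3).astype(int)
    k=w[(w[:,2]>.168)]; print(n,'grip',len(k),k.mean(0),k.max(0),k.min(0))
    purple=(col[:,2]>col[:,1]+25)
    k=w[(w[:,2]>.08)&(w[:,2]<.14)&~purple&(col.min(1)>90)]; r=cv2.fitLine((k[:,:2]*1000).astype(np.float32),cv2.DIST_HUBER,0,.01,.01).ravel(); print('case',len(k),r, np.degrees(np.arctan2(r[1],r[0])),k.mean(0),np.ptp(k,0))
def crop(n,b,s):
    p=D[n][0][b[1]:b[3],b[0]:b[2]]; return cv2.resize(p,None,fx=s,fy=s,interpolation=cv2.INTER_CUBIC)
a=crop('scene',(190,215,290,305),4);b=crop('scene',(335,160,415,265),4)
h=max(a.shape[0],b.shape[0]); c=np.zeros((h,a.shape[1]+b.shape[1],3),np.uint8); c[:a.shape[0],:a.shape[1]]=a;c[:b.shape[0],a.shape[1]:]=b
save(c,'crop0.png')
```

```text
top plate ((525.2708129882812, 155.51275634765625), (98.4500503540039, 227.70301818847656), 88.80599212646484)
high 57 [0.42758705 0.11766798 0.4074828 ] [0.47659318 0.1664324  1.33743806]
housing 35 [0.59023694 0.14837259 0.04417029] [0.02989302 0.02537762 0.00712627]
scene plate ((527.872314453125, 155.49879455566406), (99.3411865234375, 229.93507385253906), 87.95832061767578)
high 83 [0.76981194 0.00853205 0.4942609 ] [1.20390546 0.16699412 0.9675497 ]
housing 57 [0.59209019 0.14987094 0.04328301] [0.12579773 0.0296978  0.00733788]
top grip 95 [ 0.58909537 -0.21077418  0.25006793] [ 0.61620636 -0.02084727  1.33743806] [ 0.40276139 -0.24008283  0.16828143]
case 166 [ 2.7221832e-01 -9.6223551e-01  5.9906561e+02 -2.2200826e+02] -74.20368 [ 0.59932659 -0.22291661  0.13191043] [0.04703594 0.12490086 0.01485117]
scene grip 161 [ 0.69526941 -0.21882397  0.29355206] [ 1.20390546 -0.18711139  0.9675497 ] [ 0.59078705 -0.24120567  0.16855698]
case 877 [ 2.6921430e-01 -9.6308029e-01  6.0928033e+02 -2.2554866e+02] -74.38248 [ 0.60793176 -0.22645728  0.11207251] [0.0503159  0.12767244 0.05712442]
```

View pics/crop0.png

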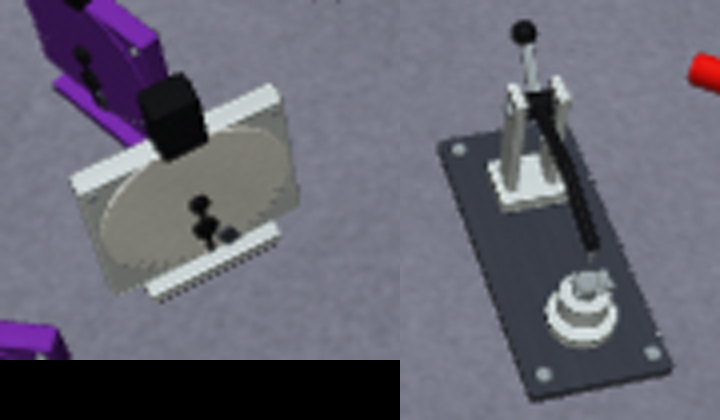

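The crop shows the gauge dial with its pivot at (200,203), the pointer hanging down, and the mark at (228,235). The mark is on the viewer's right, which is +y. The lever is at about 0, with its knob at the upper left. The measured plate size is 98x228 mm (nominal 100x230), so the station pose can be trusted. I'll move over the knob with the fingers shut.

Emit:
{"api": "drive_tool", "payload": {
  "plan": [
    [[0, 0, 0], [0.025, -0.029, -0.004], 0],
    [[0, 0, 0], [0.025, -0.029, -0.004], 0],
    [[0, 0, 0], [0.025, -0.029, -0.004], 0],
    [[0, 0, 0], [0.025, -0.029, -0.004], 0],
    [[0, 0, 0], [0.025, -0.029, -0.004], 0],
    [[0, 0, 0], [0.025, -0.029, -0.004], 0],
    [[0, 0, 0], [0.025, -0.029, -0.004], 0],
    [[0, 0, 0], [0.025, -0.029, -0.004], 0]
  ]
}}

```text
t: 0.9
tcp_pos: [0.2721, -0.193, 0.2634]
tool_rot: [-0.0, 0.988, 0.154, 0.0]
wrist_force: [0.8, -0.1, 0.3]
opening: 0.0001
grasp_force: 0.0
```

Emit:
{"api": "drive_tool", "payload": {
  "plan": [
    [[0, 0, 0], [0.025, -0.029, 0], 0],
    [[0, 0, 0], [0.025, -0.029, 0], 0],
    [[0, 0, 0], [0.025, -0.029, 0], 0],
    [[0, 0, 0], [0.025, -0.029, 0], 0],
    [[0, 0, 0], [0.025, -0.029, 0], 0],
    [[0, 0, 0], [0.025, -0.029, 0], 0],
    [[0, 0, 0], [0.025, -0.029, 0], 0],
    [[0, 0, 0], [0.025, -0.029, 0], 0]
  ]
}}

```text
t: 1.7
tcp_pos: [0.3922, 0.089, 0.2632]
tool_rot: [0.0, 0.988, 0.154, -0.0]
wrist_force: [1.2, -0.4, 0.5]
opening: 0.0002
grasp_force: 0.0
```

```bash
cat >> h.py <<'E'
def mat(s=None):
    s=s or env.state(); q=s['tool_rot']; return R.from_quat(np.r_[q[1:],q[0]]), s['tcp_pos']
def delta(p,Rt=None):
    Rc,c=mat(); print('tcp',c.round(4),'shift tool',Rc.inv().apply(np.array(p)-c).round(4))
    if Rt is not None: print('turn tool',(Rc.inv()*Rt).as_rotvec().round(4))
E
python3 - <<'E'
from h import *
delta([.426,.158,.26])
p,d,i,P=grab('wrist'); save(p,'w1.png'); print(d[::100,::160])
import pickle; pickle.dump((p,d,i,P),open('w1.pkl','wb'))
E
```

```text
tcp [0.3922 0.089  0.2632] shift tool [ 0.0532 -0.0554  0.0032]
[[0.30557966 0.33275458 0.30471596 0.3327134 ]
 [0.35996124 0.38075435 0.37497693 0.38068065]
 [0.42771128 0.42887887 0.42893082 0.3263025 ]
 [0.52700996 0.4883806  0.12449563 0.4908308 ]]
```

View pics/w1.png

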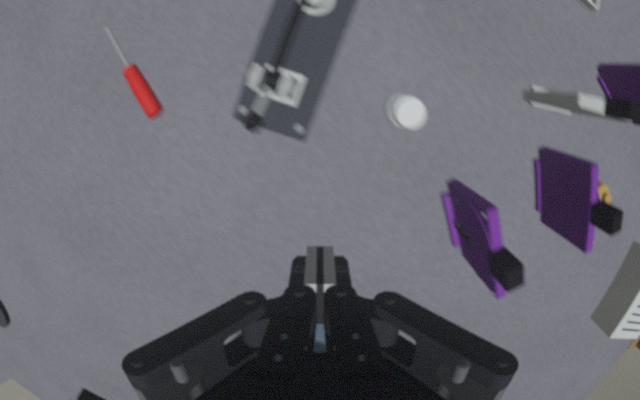

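The wrist view shows the knob at (253,121), the column at (283,85), the housing at (318,3) and the white gauge at (575,103).

Run:
```python
from h import *
import pickle
p,d,i,P=pickle.load(open('w1.pkl','rb'))
k=onz('wrist',i,P,253,121,.132); print('knob',k, pt('wrist',i,P,d,253,121))
print('housing',onz('wrist',i,P,318,3,.05))
g=p.max(2)<60
m=np.zeros_like(g);m[100:135,235:268]=1
n,l,st,c=cv2.connectedComponentsWithStats((g&m).astype(np.uint8)); 
for j in range(1,n): print(st[j],c[j],onz('wrist',i,P,*c[j],.132))
delta([.426,k[1],.17])
```

```text
knob [0.43520567 0.16337999 0.132     ] [0.43619899 0.16199475 0.13951903]
housing [0.57893876 0.14884401 0.05      ]
[246 114  14  14 135] [252.6        120.64444444] [0.43541573 0.1638221  0.132     ]
tcp [0.3938 0.0927 0.2627] shift tool [ 0.0522 -0.0573  0.0928]
```

Emit:
{"api": "drive_tool", "payload": {
  "plan": [
    [[0, 0, 0], [0.0177, -0.0179, 0], 0],
    [[0, 0, 0], [0.0177, -0.0179, 0], 0],
    [[0, 0, 0], [0.0177, -0.0179, 0], 0],
    [[0, 0, 0], [0, 0, 0.03], 0],
    [[0, 0, 0], [0, 0, 0.03], 0],
    [[0, 0, 0], [0, 0, 0.03], 0],
    [[0, 0, 0], [0, 0, 0], 0],
    [[0, 0, 0], [0, 0, 0], 0]
  ]
}}

```text
t: 2.55
tcp_pos: [0.4291, 0.1456, 0.1739]
tool_rot: [-0.004, 0.987, 0.16, -0.001]
wrist_force: [0.5, -0.1, 1.5]
opening: -0.0002
grasp_force: 0.0
```

Run:
```python
from h import *
delta([.428,.160,.083])
```

```text
tcp [0.4291 0.1456 0.1739] shift tool [ 0.0036 -0.0133  0.091 ]
```

Emit:
{"api": "drive_tool", "payload": {
  "plan": [
    [[0, 0, 0], [0.0018, -0.0066, 0], 0],
    [[0, 0, 0], [0.0018, -0.0066, 0], 0],
    [[0, 0, 0], [0, 0, 0.016], 0],
    [[0, 0, 0], [0, 0, 0.016], 0],
    [[0, 0, 0], [0, 0, 0.012], 0],
    [[0, 0, 0], [0, 0, 0.012], 0],
    [[0, 0, 0], [0, 0, 0.012], 0],
    [[0, 0, 0], [0, 0, 0], 0]
  ]
}}

```text
t: 3.35
tcp_pos: [0.4305, 0.1532, 0.1052]
tool_rot: [-0.007, 0.986, 0.165, -0.001]
wrist_force: [0.7, -1.1, -0.3]
opening: -0.0002
grasp_force: 0.0
```

Run:
```python
from h import *
delta([.428,.160,.083])
```

```text
tcp [0.4305 0.1532 0.1052] shift tool [-0.0002 -0.0069  0.0223]
```

Run:
```python
from h import *
s=env.state(); print(s['qpos'].round(3),s['joint_torque'].round(1),s['wrist_force'].round(2))
a=grab('wrist')[0]; b=grab('scene')[0]
b=cv2.resize(b[120:280,320:450],None,fx=2.5,fy=2.5,interpolation=cv2.INTER_CUBIC)
save(np.hstack([a[:,140:560],b]),'p2.png')
```

```text
[ 0.332  0.191 -0.39   0.991  0.015  3.142] [  0.1 -61.5  43.6  -1.4   0.1  -0. ] [ 0.73 -1.13 -0.33]
```

View pics/p2.png

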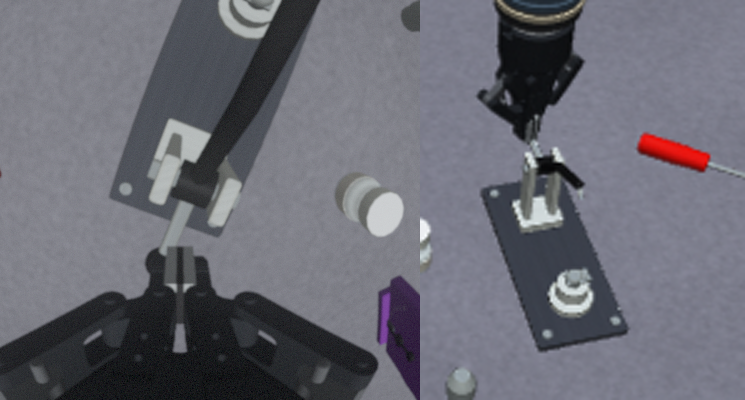

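The right crop shows the knob at (155,262), beside the shut fingers at (178,265). The arm ran into joint 6's limit at 3.142, so y fell short. I'll lift, turn the tool away from that limit, then recentre.

Emit:
{"api": "drive_tool", "payload": {
  "plan": [
    [[0, 0, 0], [0, 0, -0.025], 0],
    [[0, 0, 0], [0, 0, -0.025], 0],
    [[0, 0, -0.12], [0, 0, 0], 0],
    [[0, 0, -0.12], [0, 0, 0], 0],
    [[0, 0, -0.12], [0, 0, 0], 0],
    [[0, 0, 0], [0, 0, 0], 0],
    [[0, 0, 0], [0, 0, 0], 0],
    [[0, 0, 0], [0, 0, 0], 0]
  ]
}}

```text
t: 4.25
tcp_pos: [0.431, 0.1525, 0.1558]
tool_rot: [-0.007, 0.941, 0.338, 0.0]
wrist_force: [-0.6, -0.2, 0.1]
opening: -0.0001
grasp_force: 0.0
```

Run:
```python
from h import *
p,d,i,P=grab('wrist'); print(env.state()['qpos'].round(3))
g=(p.max(2)<60).astype(np.uint8); cv2.imwrite('pics/w3.png',cv2.resize(p[150:300,200:400,::-1],None,fx=3,fy=3))
delta([.426,.162,.16],R.from_quat([.988,.154,0,0]))
np.save('w3.npy',d); import pickle; pickle.dump((p,d,i,P),open('w3.pkl','wb'))
```

```text
[ 0.33   0.154 -0.3    1.117  0.015  2.782]
tcp [0.4309 0.1525 0.1557] shift tool [ 0.0023 -0.0105 -0.0042]
turn tool [-0.0147 -0.0027  0.38  ]
```

View pics/w3.png

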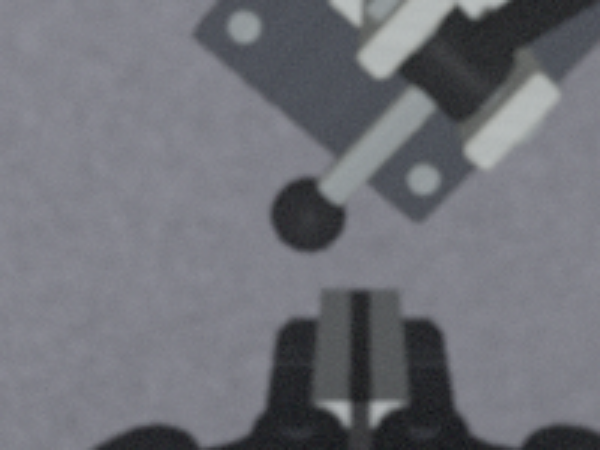

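The knob is at crop (308,214), which is full-picture (302.7,221.3).

Run:
```python
from h import *
import pickle
p,d,i,P=pickle.load(open('w3.pkl','rb'))
a=pt('wrist',i,P,d,302.7,221.3); k=onz('wrist',i,P,302.7,221.3,a[2]-.007); print(a,k)
delta([k[0]-.001,k[1],.16],R.from_euler('z',2*np.arctan2(.338,.941))*R.from_quat([1,0,0,0]))
```

```text
[0.42570222 0.16171579 0.10721326] [0.42314785 0.16026314 0.10021326]
tcp [0.4309 0.1525 0.1557] shift tool [-0.0018 -0.0116 -0.0042]
turn tool [-0.0139 -0.0054 -0.0004]
```

Emit:
{"api": "drive_tool", "payload": {
  "plan": [
    [[-0.014, -0.005, 0], [0.0016, -0.0097, 0], 0],
    [[0, 0, 0], [0, 0, 0.02], 0],
    [[0, 0, 0], [0, 0, 0.015], 0],
    [[0, 0, 0], [0, 0, 0.01], 0],
    [[0, 0, 0], [0, 0, 0.01], 0],
    [[0, 0, 0], [0, 0, 0.01], 0],
    [[0, 0, 0], [0, 0, 0.008], 0],
    [[0, 0, 0], [0, 0, 0], 0]
  ]
}}

```text
t: 5.1
tcp_pos: [0.4257, 0.1608, 0.0819]
tool_rot: [0.0, 0.941, 0.339, -0.0]
wrist_force: [-0.3, -0.6, -0.4]
opening: -0.0001
grasp_force: 0.0
```

Run:
```python
from h import *
p,d,i,P=grab('scene')
f=200/np.tan(np.radians(i['vfov'])/2); v,u=np.mgrid[:400,:640]
W=(np.stack([(u-i['cx'])/f,(v-i['cy'])/f,np.ones_like(u)],-1)*d[...,None])@P[:3,:3].T+P[:3,3]
m=(d>0)&(p.max(2)<60)&(abs(W[...,1]-.155)<.02)&(W[...,0]>.478)&(W[...,2]>.1)&(W[...,0]<.63)
w=W[m]; print(len(w)); 
o=w[np.argsort(w[:,2])]; print(o[::max(1,len(o)//10)].round(3))
delta([.426,.161,.083]); print(env.state()['wrist_force'])
```

```text
865
[[0.482 0.158 0.1  ]
 [0.482 0.152 0.358]
 [0.483 0.163 0.379]
 [0.482 0.166 0.396]
 [0.48  0.165 0.41 ]
 [0.481 0.16  0.427]
 [0.479 0.156 0.449]
 [0.48  0.159 0.472]
 [0.486 0.159 0.522]
 [0.496 0.147 0.535]
 [0.483 0.169 0.547]]
tcp [0.4256 0.1608 0.0823] shift tool [ 0.0005  0.0001 -0.0007]
[0.13664051 0.02245647 0.2690266 ]
```

Emit:
{"api": "drive_tool", "payload": {
  "plan": [
    [[0, 0, 0], [0, 0, -0.03], 0],
    [[0, 0, 0], [0, 0, -0.03], 0],
    [[0, 0, 0], [0, 0, -0.03], 0],
    [[0, 0, 0], [0, 0, -0.03], 0],
    [[0, 0, 0], [0, 0, -0.03], 0],
    [[0, 0, 0], [0, 0, 0], 0],
    [[0, 0, 0], [0, 0, 0], 0],
    [[0, 0, 0], [0, 0, 0], 0]
  ]
}}

```text
t: 5.95
tcp_pos: [0.4253, 0.1607, 0.2318]
tool_rot: [0.0, 0.941, 0.339, -0.001]
wrist_force: [-0.5, -0.3, -0.6]
opening: 0.0003
grasp_force: 0.0
```

```bash
cat >> h.py <<'E'
def cloud(n,p,d,i,P):
    v,u=np.mgrid[:400,:640]; f=200/np.tan(np.radians(i['vfov'])/2); x=u-i['cx'];y=v-i['cy']
    if n=='wrist':
        r=np.hypot(x,y)+1e-9; k=np.tan(np.minimum(r/f,1.5))/r
    else: k=1/f
    return (np.stack([x*k,y*k,np.ones_like(x)],-1)*d[...,None])@P[:3,:3].T+P[:3,3]
E
python3 - <<'E'
from h import *
a=grab('wrist'); b=grab('scene'); import pickle; pickle.dump((a,b),open('w4.pkl','wb'))
p,d,i,P=a; W=cloud('wrist',*a)
dk=(p.max(2)<65)&(d>0)
m=dk&(abs(W[...,0]-.428)<.02)&(abs(W[...,1]-.16)<.02)&(W[...,2]>.03)&(W[...,2]<.13)
w=W[m]; print('knob',len(w),w.mean(0),w.max(0))
p,d,i,P=b; W=cloud('scene',*b); dk=(p.max(2)<65)&(d>0)
m=dk&(abs(W[...,1]-.157)<.025)&(W[...,0]>.46)&(W[...,0]<.6)&(W[...,2]>.1)&(W[...,2]<.25)
w=W[m];w=w[np.argsort(w[:,2])]; print('arm',len(w)); print(w[::max(1,len(w)//8)].round(3))
print(env.state()['tcp_pos'])
s=env.state()
E
```

```text
knob 157 [0.43069932 0.1614793  0.080108  ] [0.43760099 0.16869283 0.0837547 ]
arm 97
[[0.479 0.156 0.101]
 [0.478 0.162 0.106]
 [0.471 0.167 0.11 ]
 [0.482 0.155 0.124]
 [0.485 0.159 0.138]
 [0.493 0.156 0.158]
 [0.496 0.153 0.177]
 [0.515 0.155 0.198]
 [0.519 0.154 0.213]]
[0.42531412 0.16070354 0.23172897]
```

The lever's knob centre is at z≈0.075, so the lever is at about 1.23 rad and the probe arm is up. Next I'll refine the stud and gauge positions.

Run:
```python
from h import *
import pickle
a,b=pickle.load(open('w4.pkl','rb')); D=pickle.load(open('d0.pkl','rb'))
for n,x in (('wrist',a),('scene',b)):
    W=cloud(n,*x); d=x[1]
    for lo,hi in ((.038,.048),(.053,.064)):
        m=(d>0)&(abs(W[...,0]-.592)<.03)&(abs(W[...,1]-.152)<.03)&(W[...,2]>lo)&(W[...,2]<hi); w=W[m]
        if len(w): print(n,lo,len(w),w.mean(0).round(4),w.min(0).round(4),w.max(0).round(4))
for n,x in (('top',D['top']),('scene',D['scene']),('wrist',a)):
    W=cloud(n,*x); d=x[1];p=x[0].astype(int)
    m=(d>0)&(abs(W[...,0]-.6)<.04)&(abs(W[...,1]+.22)<.04)&(p.max(2)<70)&(W[...,2]>.17)&(W[...,2]<.185); w=W[m]
    if len(w): print(n,'griptop',len(w),w.mean(0).round(4),cv2.minAreaRect((w[:,:2]*1000).astype(np.float32)))
    m=(d>0)&(abs(W[...,0]-.6)<.06)&(abs(W[...,1]+.22)<.08)&(p.min(2)>120)&(W[...,2]>.125)&(W[...,2]<.14); w=W[m]
    if len(w): print(n,'casetop',len(w),w.mean(0).round(4),cv2.minAreaRect((w[:,:2]*1000).astype(np.float32)))
delta([.598,-.222,.26],R.from_euler('z',15.7,degrees=True)*R.from_quat([1,0,0,0]))
```

```text
wrist 0.038 348 [0.5874 0.153  0.0446] [0.575  0.1373 0.038 ] [0.609  0.1713 0.0476]
wrist 0.053 364 [0.5908 0.1589 0.0586] [0.5832 0.1451 0.0532] [0.6009 0.1719 0.0637]
scene 0.038 67 [0.597  0.1501 0.0431] [0.5788 0.1367 0.038 ] [0.6078 0.1671 0.0473]
scene 0.053 51 [0.5931 0.1556 0.0576] [0.5827 0.1439 0.053 ] [0.5996 0.1708 0.063 ]
top griptop 87 [ 0.6019 -0.2235  0.1769] ((602.2142333984375, -223.76101684570312), (23.606836318969727, 28.959266662597656), 16.850332260131836)
top casetop 152 [ 0.5994 -0.2236  0.1321] ((600.1317138671875, -224.94325256347656), (15.682372093200684, 127.94462585449219), 15.957586288452148)
scene griptop 129 [ 0.606  -0.2246  0.1758] ((604.8002319335938, -224.14047241210938), (24.42550277709961, 29.73971176147461), 15.8547945022583)
scene casetop 253 [ 0.6034 -0.2285  0.1311] ((602.1949462890625, -224.90420532226562), (19.35003662109375, 128.75331115722656), 16.28523063659668)
wrist griptop 195 [ 0.6043 -0.2169  0.1762] ((605.1577758789062, -221.19326782226562), (22.78400230407715, 28.717226028442383), 14.794130325317383)
wrist casetop 235 [ 0.5922 -0.1855  0.1325] ((593.1715698242188, -188.9538116455078), (17.873395919799805, 55.613372802734375), 15.44227123260498)
tcp [0.4253 0.1607 0.2317] shift tool [-0.111   0.4049 -0.0283]
turn tool [-1.000e-04  1.400e-03  4.174e-01]
```

Emit:
{"api": "drive_tool", "payload": {
  "plan": [
    [[0, 0, 0], [-0.0109, 0.0409, -0.01], 50],
    [[0, 0, 0], [-0.0109, 0.0409, -0.01], 100],
    [[0, 0, 0], [-0.0109, 0.0409, -0.01], 100],
    [[0, 0, 0], [-0.0109, 0.0409, 0], 100],
    [[0, 0, 0], [-0.0109, 0.0409, 0], 100],
    [[0, 0, 0], [-0.0109, 0.0409, 0], 100],
    [[0, 0, 0], [-0.0109, 0.0409, 0], 100],
    [[0, 0, 0], [-0.0109, 0.0409, 0], 100]
  ]
}}

```text
t: 6.85
tcp_pos: [0.5674, -0.1485, 0.2618]
tool_rot: [-0.0, 0.941, 0.339, -0.0]
wrist_force: [1.0, 0.5, 0.7]
opening: 0.0856
grasp_force: 0.0
```

Emit:
{"api": "drive_tool", "payload": {
  "plan": [
    [[0, 0, 0], [-0.0109, 0.0409, 0], 100],
    [[0, 0, 0], [-0.0109, 0.0409, 0], 100],
    [[0, 0, 0.1], [0, 0, 0], 100],
    [[0, 0, 0.1], [0, 0, 0], 100],
    [[0, 0, 0.1], [0, 0, 0], 100],
    [[0, 0, 0.112], [0, 0, 0], 100],
    [[0, 0, 0], [0, 0, 0], 100],
    [[0, 0, 0], [0, 0, 0], 100]
  ]
}}

```text
t: 7.65
tcp_pos: [0.6025, -0.2236, 0.2621]
tool_rot: [-0.0, 0.99, 0.141, -0.0]
wrist_force: [-0.4, 0.6, -0.2]
opening: 0.0854
grasp_force: 0.0
```

Run:
```python
from h import *
a=grab('wrist'); p,d,i,P=a; save(p,'w5.png'); W=cloud('wrist',*a); p=p.astype(int)
m=(d>0)&(abs(W[...,0]-.6)<.04)&(abs(W[...,1]+.22)<.04)&(p.max(2)<70)&(W[...,2]>.17)&(W[...,2]<.182); w=W[m]
print('griptop',len(w),w.mean(0).round(4),cv2.minAreaRect((w[:,:2]*1000).astype(np.float32)))
m=(d>0)&(abs(W[...,0]-.6)<.06)&(abs(W[...,1]+.22)<.08)&(p.min(2)>100)&(W[...,2]>.125)&(W[...,2]<.14); w=W[m]
print('casetop',len(w),w.mean(0).round(4),cv2.minAreaRect((w[:,:2]*1000).astype(np.float32)))
print(env.state()['opening'])
delta([.602,-.224,.18],R.from_euler('z',16,degrees=True)*R.from_quat([1,0,0,0]))
```

```text
griptop 1036 [ 0.6072 -0.224   0.1774] ((606.1587524414062, -224.18173217773438), (23.924232482910156, 27.54170036315918), 16.97087287902832)
casetop 1884 [ 0.6042 -0.2246  0.132 ] ((603.6102905273438, -225.14056396484375), (19.122875213623047, 129.60594177246094), 15.890625953674316)
0.08551048408027194
tcp [ 0.6026 -0.2236  0.2622] shift tool [-0.0006  0.0003  0.0822]
turn tool [-0.0004  0.0003  0.0034]
```

View pics/w5.png

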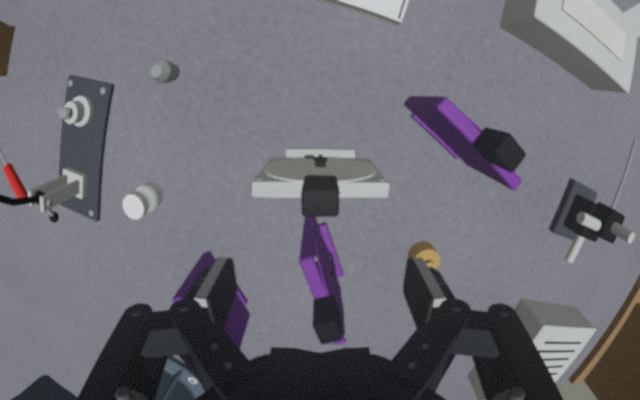

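The grip sits centred between the open fingers at (320,195), and the neighbours are clear at finger height. I'll descend and grip.

Emit:
{"api": "drive_tool", "payload": {
  "plan": [
    [[0, 0, 0], [0.0015, 0.001, 0.03], 100],
    [[0, 0, 0], [0, 0, 0.03], 100],
    [[0, 0, 0], [0, 0, 0.03], 100],
    [[0, 0, 0], [0, 0, 0.016], 100],
    [[0, 0, 0], [0, 0, 0.016], 100],
    [[0, 0, 0], [0, 0, 0], 100],
    [[0, 0, 0], [0, 0, 0], 0],
    [[0, 0, 0], [0, 0, 0], 0]
  ]
}}

```text
t: 8.5
tcp_pos: [0.6049, -0.2244, 0.1417]
tool_rot: [0.0, 0.99, 0.14, 0.001]
wrist_force: [0.7, -0.3, 0.1]
opening: 0.0586
grasp_force: 0.0
```

Emit:
{"api": "drive_tool", "payload": {
  "plan": [
    [[0, 0, 0], [0, 0, 0], 0],
    [[0, 0, 0], [0, 0, 0], 0],
    [[0, 0, 0], [0, 0, 0], 0],
    [[0, 0, 0], [0, 0, 0], 0],
    [[0, 0, 0], [0, 0, 0], 0],
    [[0, 0, 0], [0, 0, 0], 0],
    [[0, 0, 0], [0, 0, 0], 0],
    [[0, 0, 0], [0, 0, 0], 0]
  ]
}}

```text
t: 9.3
tcp_pos: [0.6047, -0.2241, 0.1414]
tool_rot: [0.0, 0.99, 0.139, 0.001]
wrist_force: [-0.7, 2.5, 5.2]
opening: 0.0297
grasp_force: 59.6
```

The gauge is gripped (opening 29.7 mm, 59.6 N). I'll lift it, and measure the mark angle from a rectified dial view while it faces the scene camera.

Emit:
{"api": "drive_tool", "payload": {
  "plan": [
    [[0, 0, 0], [0, 0, -0.01], 0],
    [[0, 0, 0], [0, 0, -0.02], 0],
    [[0, 0, 0], [0, 0, -0.03], 0],
    [[0, 0, 0], [0, 0, -0.03], 0],
    [[0, 0, 0], [0, 0, -0.03], 0],
    [[0, 0, 0], [0, 0, 0], 0],
    [[0, 0, 0], [0, 0, 0], 0],
    [[0, 0, 0], [0, 0, 0], 0]
  ]
}}

```text
t: 10.1
tcp_pos: [0.6039, -0.2241, 0.2591]
tool_rot: [-0.001, 0.99, 0.139, -0.001]
wrist_force: [0.3, -0.0, -5.4]
opening: 0.0293
grasp_force: 60.2
```

```bash
cat >> h.py <<'E'
def rect(n,a,o,Rg,S=4,x0=.010,roll=0):
    # rectified dial view, S px/mm, looking at +x face: right=+y, up=+z, centred on dial centre
    p,d,i,P=a; H=65*S; yy,zz=np.meshgrid((np.arange(2*H)-H)/S/1000,-(np.arange(2*H)-H)/S/1000)
    L=np.stack([np.full_like(yy,x0),yy,zz+.075],-1); w=Rg.apply(L.reshape(-1,3))+o
    c=(w-P[:3,3])@P[:3,:3]; f=200/np.tan(np.radians(i['vfov'])/2); rr=np.hypot(c[:,0],c[:,1])
    k=np.arctan2(rr,c[:,2])/rr if n=='wrist' else 1/c[:,2]
    return cv2.remap(p,(c[:,0]*k*f+i['cx']).reshape(yy.shape).astype(np.float32),(c[:,1]*k*f+i['cy']).reshape(yy.shape).astype(np.float32),cv2.INTER_LINEAR)
def gauge():
    Rc,c=mat(); return c+Rc.apply([0,0,.1414]), Rc*R.from_quat([1,0,0,0])
E
python3 - <<'E'
from h import *
s=env.state(); print(s['t'],s['tcp_pos'].round(4),s['grasp_force'],s['wrist_force'].round(1))
o,Rg=gauge(); print(o.round(4),Rg.as_euler('zyx',degrees=True).round(2))
a=grab('scene'); b=grab('wrist')
A=rect('scene',a,o,Rg,S=3); B=rect('wrist',b,o,Rg,S=3); save(np.hstack([A,B]),'dial.png')
E
```

```text
10.1 [ 0.6039 -0.2241  0.2591] 60.16101837158203 [ 0.3 -0.  -5.4]
[ 0.6036 -0.224   0.1177] [16.01  0.11  0.04]
```

View pics/dial.png

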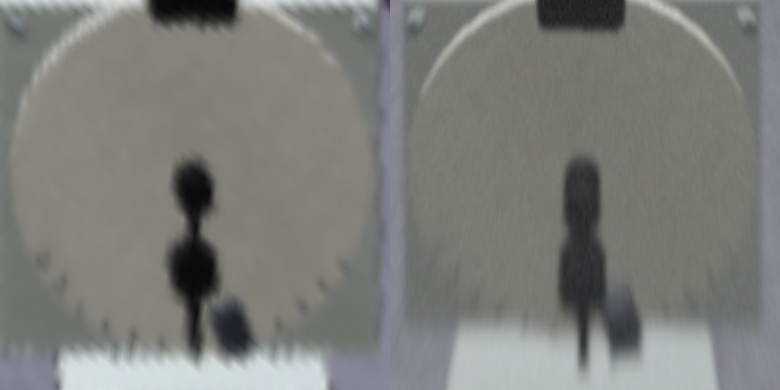

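In the rectified dial, the left half has the dial centre at about (192,180) and the mark centre at about (232,327). That gives a mark angle of about 0.26–0.28 rad towards +y. I'll use 0.27. Next is the carry to the stud.

Emit:
{"api": "drive_tool", "payload": {
  "plan": [
    [[0, 0, 0], [0.004, -0.015, 0], 0],
    [[0, 0, 0], [0.0077, -0.0305, 0], 0],
    [[0, 0, 0], [0.0077, -0.0305, 0], 0],
    [[0, 0, 0], [0.0077, -0.0305, 0], 0],
    [[0, 0, 0], [0.0077, -0.0305, 0], 0],
    [[0, 0, 0], [0.0077, -0.0305, 0], 0],
    [[0, 0, 0], [0.0077, -0.0305, 0], 0],
    [[0, 0, 0], [0.0077, -0.0305, 0], 0]
  ]
}}

```text
t: 11.0
tcp_pos: [0.5963, 0.0133, 0.2602]
tool_rot: [-0.0, 0.99, 0.139, -0.0]
wrist_force: [0.5, 0.1, -5.6]
opening: 0.0291
grasp_force: 60.6
```

Emit:
{"api": "drive_tool", "payload": {
  "plan": [
    [[0, 0, -0.08], [0, 0, 0], 0],
    [[0, 0, -0.08], [0, 0, 0], 0],
    [[0, 0, -0.08], [0, 0, 0], 0],
    [[-0.09, 0, 0], [0, 0, 0], 0],
    [[-0.09, 0, 0], [0, 0, 0], 0],
    [[-0.09, 0, 0], [0, 0, 0], 0],
    [[0, 0, 0], [0, 0, 0], 0],
    [[0, 0, 0], [0, 0, 0], 0]
  ]
}}

```text
t: 11.8
tcp_pos: [0.5963, 0.0124, 0.2603]
tool_rot: [0.129, 0.958, 0.255, 0.034]
wrist_force: [-0.9, 0.8, -5.4]
opening: 0.0293
grasp_force: 61.5
```

```bash
cat >> h.py <<'E'
def goal(x,y,z):
    o,Rg=gauge(); Rc,c=mat(); print('foot',o.round(4),Rg.as_euler('zyx').round(3),'axis',Rg.as_matrix()[:,2].round(3),'shift',Rc.inv().apply(np.array([x,y,z])-o).round(4))
E
python3 - <<'E'
from h import *
print(env.state()['qpos'].round(2)); goal(.592,.154,.085); goal(.592,.154,.0575)
E
```

```text
[ 0.15  0.31  0.14  1.3  -0.25  2.76]
foot [ 0.6149 -0.0201  0.124 ] [ 0.505 -0.132 -0.234] axis [-0.131  0.23   0.964] shift [ 0.0668 -0.1669 -0.0054]
foot [ 0.6149 -0.0201  0.124 ] [ 0.505 -0.132 -0.234] axis [-0.131  0.23   0.964] shift [ 0.0668 -0.1742  0.0211]
```

Emit:
{"api": "drive_tool", "payload": {
  "plan": [
    [[0, 0, 0], [0.0083, -0.0209, -0.0007], 0],
    [[0, 0, 0], [0.0083, -0.0209, -0.0007], 0],
    [[0, 0, 0], [0.0083, -0.0209, -0.0007], 0],
    [[0, 0, 0], [0.0083, -0.0209, -0.0007], 0],
    [[0, 0, 0], [0.0083, -0.0209, -0.0007], 0],
    [[0, 0, 0], [0.0083, -0.0209, -0.0007], 0],
    [[0, 0, 0], [0.0083, -0.0209, -0.0007], 0],
    [[0, 0, 0], [0.0083, -0.0209, -0.0007], 0]
  ]
}}

```text
t: 12.6
tcp_pos: [0.574, 0.186, 0.2209]
tool_rot: [0.129, 0.958, 0.254, 0.034]
wrist_force: [0.8, -0.3, -4.5]
opening: 0.0292
grasp_force: 61.6
```

Emit:
{"api": "drive_tool", "payload": {
  "plan": [
    [[0, 0, 0], [0, 0, 0], 0],
    [[0, 0, 0], [0, 0, 0], 0],
    [[0, 0, 0], [0, 0, 0], 0],
    [[0, 0, 0], [0, 0, 0], 0],
    [[0, 0, 0], [0, 0, 0], 0],
    [[0, 0, 0], [0, 0, 0], 0],
    [[0, 0, 0], [0, 0, 0], 0],
    [[0, 0, 0], [0, 0, 0], 0]
  ]
}}

```text
t: 13.4
tcp_pos: [0.5739, 0.1855, 0.2215]
tool_rot: [0.13, 0.958, 0.254, 0.035]
wrist_force: [-0.8, -0.2, -4.6]
opening: 0.0292
grasp_force: 61.7
```

Run:
```python
from h import *
print(env.state()['qpos'].round(2)); goal(.592,.154,.085); goal(.592,.154,.0575)
o,Rg=gauge(); a=grab('scene'); b=grab('wrist')
p=a[0]; u=cv2.resize(p[110:260,310:430],None,fx=2.6,fy=2.6,interpolation=cv2.INTER_CUBIC)
B=rect('wrist',b,o,Rg,S=3); c=np.zeros((390,B.shape[1]+u.shape[1],3),np.uint8); c[:,:390]=B; c[:u.shape[0],390:]=u[:390]
save(c,'dial2.png'); print(env.state()['wrist_force'])
```

```text
[ 0.45  0.4   0.17  1.32 -0.27  3.07]
foot [0.5927 0.1527 0.0852] [ 0.504 -0.133 -0.236] axis [-0.133  0.232  0.964] shift [ 0.     -0.0014 -0.0002]
foot [0.5927 0.1527 0.0852] [ 0.504 -0.133 -0.236] axis [-0.133  0.232  0.964] shift [ 0.     -0.0088  0.0263]
[-0.24754755 -0.44885849 -4.47693724]
```

View pics/dial2.png

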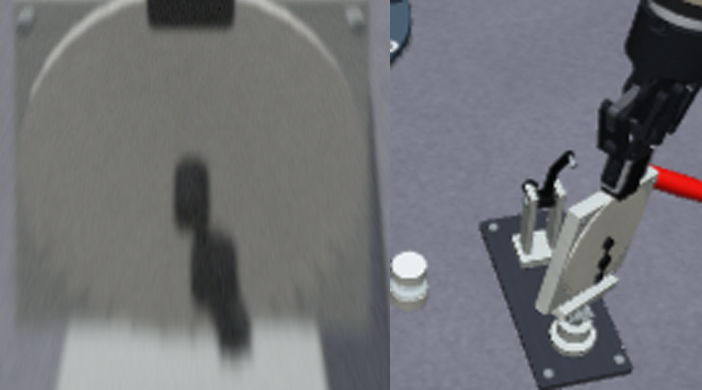

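In the rectified dial the pointer lies on the mark at (235,335). The probe arm is clear, and the gauge is over the stud. I'll descend slowly.

Emit:
{"api": "drive_tool", "payload": {
  "plan": [
    [[0, 0, 0], [0, -0.0013, 0.0038], 0],
    [[0, 0, 0], [0, -0.0013, 0.0038], 0],
    [[0, 0, 0], [0, -0.0013, 0.0038], 0],
    [[0, 0, 0], [0, -0.0013, 0.0038], 0],
    [[0, 0, 0], [0, -0.0012, 0.0037], 0],
    [[0, 0, 0], [0, -0.0012, 0.0037], 0],
    [[0, 0, 0], [0, -0.0012, 0.0037], 0],
    [[0, 0, 0], [0, 0, 0], 0]
  ]
}}

```text
t: 14.3
tcp_pos: [0.5732, 0.1867, 0.1934]
tool_rot: [0.13, 0.958, 0.254, 0.035]
wrist_force: [-0.1, -0.3, -1.3]
opening: 0.0293
grasp_force: 62.3
```

Emit:
{"api": "drive_tool", "payload": {
  "plan": [
    [[0, 0, 0], [0, 0, 0], 0],
    [[0, 0, 0], [0, 0, 0], 0],
    [[0, 0, 0], [0, 0, 0], 0],
    [[0, 0, 0], [0, 0, 0], 0],
    [[0, 0, 0], [0, 0, 0], 0],
    [[0, 0, 0], [0, 0, 0], 0],
    [[0, 0, 0], [0, 0, 0], 0],
    [[0, 0, 0], [0, 0, 0], 0]
  ]
}}

```text
t: 15.1
tcp_pos: [0.5732, 0.1868, 0.1937]
tool_rot: [0.13, 0.958, 0.254, 0.035]
wrist_force: [0.3, -0.6, -1.9]
opening: 0.0296
grasp_force: 62.2
```

Run:
```python
from h import *
F=[]
for k in range(6): b=grab('wrist'); F.append(env.state()['wrist_force'])
print(np.mean(F,0).round(2)); goal(.592,.154,.0575)
o,Rg=gauge(); B=rect('wrist',b,o,Rg,S=3)
g=B.max(2)<75; g[:120]=0
# pointer rod / mark: dark columns by row, mm from dial axis
for r in range(190,360,15):
    c=np.where(g[r,150:300])[0]+150
    if len(c): print(r,c.min(),c.max())
a=grab('scene'); W=cloud('scene',*a); d=a[1]
m=(d>0)&(a[0].max(2)<65)&(abs(W[...,1]-.157)<.02)&(W[...,0]>.5)&(W[...,0]<.54)&(W[...,2]>.12)&(W[...,2]<.24); w=W[m]; print('arm',len(w),w.max(0) if len(w) else '')
```

```text
[ 0.49 -0.72 -1.  ]
foot [0.592  0.1541 0.0575] [ 0.504 -0.133 -0.236] axis [-0.133  0.232  0.964] shift [-0.      0.0001 -0.    ]
190 174 207
205 174 207
220 176 208
235 193 223
250 192 233
265 191 235
280 191 236
295 192 238
310 208 242
325 216 245
340 221 241
arm 25 [0.52069662 0.15906819 0.21342127]
```

The stud carries about 3.5 N, which is roughly 4 mm of press. The foot is centred, the pointer is on the mark, and the probe arm is still up. I'm handing in.

```bash
python3 -c "
from h import *
print(env.finish_job())"
```

```text
the job is handed in; nothing more can be done
None
```

I handed the job in with the lever at about 1.23 rad and the probe arm up. The gauge is gripped and centred on the stud, pressed about 4 mm, with the pointer on the mark. `finish_job` returned no verdict, so I can't confirm the result.

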